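# Start the T-handled plug in its threaded socket

### The arm

A 6-joint arm with a two-finger parallel gripper is mounted at the origin on the work surface. World frame = base frame: x ahead of the robot, y to its left, z up, the work surface at z = 0. Lengths are in m, angles in rad, forces in N, time in s.
With the tool pointing down it reaches from about 0.25 to 0.725 m from the base axis. Payload 4 kg.
Tool frame: the origin (TCP) lies at the very end of the fingers, on their centre line; the grasp point (between the pads) lies 19 mm behind it; z points along the fingers, y is the line along which they close (so a half turn about z gives the same grasp; the last joint's range is limited). The gripper opens to 85 mm and grips with 20 to 120 N. Pads are 22 mm wide; open, the fingers measure 114 mm over their backs; the gripper's body (76 mm by 85 mm) begins 54 mm behind the grasp point. The pads swing forward as they close: fully open they stand 13 mm farther back than shut.
Start: joints at [1.101, 0.241, 0.005, 1.335, 0, 1.571], TCP at [0.226, 0.446, 0.231] pointing down, gripper open.
Joint ranges: [-2.72, 2.72], [-1.05, 1.87], [-1.09, 1.28], [-1.99, 2.15], [-1.42, 1.44], [-3.14, 3.14]. Speed limits (rad/s): [2.79, 2.79, 3.14, 3.14, 3.14, 3.14].

### API

Orientations are given as a unit quaternion [x, y, z, w].
In Python, from workcell import bot, vision, workorder, boxes_of gives the robot as it stands.
- The arm moves only by the tool send_rows, never from a script. Its argument "motion" is text: rows parted by semicolons, each of 5 numbers parted by spaces: the closure, from -1 (fully open) to 1 (shut), so that 0 is half open, then the shift along the tool's x, y, z in cm, then the turn about the tool's z in rad. In form: claw x y z twist; .... A call has 1 to 5 rows; each row is the pose to reach, as a shift and turn from the pose commanded when the call began, along the tool's axes at that moment; what a row does not reach only later rows make up. A row lasts 1/10 s, in which the tool goes at most 50 mm and 8.59 degrees, less where a joint would pass 70% of its speed; a pose out of reach is approached as far as the arm can. A call with a gripper value outside its range is refused whole. The fingers move at their own pace and stop on an object; the grip force is fixed at half the most. Time passes only in rows, so rows that repeat a pose let the fingers close. It gives the time, the measured TCP pose, the force, the opening and the grip force at its end, in the units of the state.
- bot.get_obs(): the state, without advancing time (a new reading comes with each control period).
- vision.camera(name): name is "side" or "top"; returns the picture (384x512x3 uint8, red, green, blue); there is no depth.
- vision.camera_model(name): a dict with "fov_y" (degrees; the focal length in pixels is half the picture's height over the tangent of half this angle, whatever the lens; pixels are square), "cx", "cy" (the principal point, pixels), "k1" (the pictures are not rectified: a ray, as slopes to the right and down, at radius r is drawn at 1 + k1 r^2 times it, then the intrinsics apply), "world_from_camera" (4x4, takes a point from camera to world coordinates). Camera axes: x right, y down, z forward; pixel columns grow to the right and rows downward; lengths in m; the calibration is good to about 2 mm. A picture is of the moment at which its call begins. camera_model takes no time and is no camera call.
- workorder.job_done(): hands the job in; it is judged then, once.
Trained networks look in the newest picture that a camera, given by its name, has taken for a name from the list of things; names that differ only in an ending like _2 or _b are one class to them, and where a whole thing is asked for, a point or a joint stands for the part that bears it (a point fixed in the world has none). Each returns a list of dicts, best first, with "conf" (0 to 1); they miss things now and then, are a little off and sometimes report something else, mostly with a low value. They report only what shows in the picture. A call takes as long as a camera call.
- boxes_of(camera, target): "rect" ([centre column, centre row, width, height] in pixels, round what is visible of it).
The state is a dict: "clock": time; "joint_pos": joint angles; "joint_vel": joint speeds; "tau": joint torques, N m; "eef_pos": TCP position; "tool_rot": TCP orientation; "ft_force": force on the tool from outside, world axes, zero at the start; "ft_torque": the same for the moment, N m; "grip_width": finger opening in m; "grasp_force": force on a finger pad.
Only numpy, scipy, OpenCV 4.12 (cv2) and the standard library are available. Lean on these libraries where they do the work, as an engineer would, in place of code of your own. Each camera call takes 0.05 s, during which the arm holds its last target. There are 200 camera calls.

### The job

On the orange assembly plate one steel socket has a T-handled plug standing loose on top of its thread. Start it without cross-threading: turn the plug backward (anticlockwise seen from above) until its two lugs come over the gaps in the socket's collar and it drops in, then turn it forward (clockwise) as far as it goes, and let go. Do not go round the forward way while it still stands on top, and leave the loose ferrules where they are.

Things in the scene. Friction and masses are not known exactly. Their poses are not given: they have to be found in the camera images.
- plug: Loose steel T-handled plug, 0.2 kg. Origin: centre of underside, z up. From below: pilot 44 mm across to z=18 mm; two lugs at the ends of its x axis, 62 mm tip to tip, 15 wide, z=14 to 18; stem 18 across to z=36; grip bar 46 long in x, 14 thick in y, z=36 to 64, in line with the lugs (a half turn looks the same). It starts upright, lugs on the collar, 46 to 63 degrees clockwise of the gaps.
- socket: Fixed steel socket, 78 mm across, 40 tall, origin under its centre, z up. Collar (bore 48) has gaps at both ends of its x axis, over two outside foot ears (to 58 mm from the axis, 12 tall), taking a lug within 14 degrees. Plug origin: z=26 mm on top; at the gaps move it down (a grip holds it) to z=14. Within 3 mm of that it turns, only clockwise, easily, sinking 2 mm, to a stop 70 degrees on.
- ferrule_a: Loose plain steel ring, 32 mm across, 22 mm tall, on the orange plate (top 50 mm above the bench), on the robot's side of a row of three sockets 140 mm apart (the other two are empty or closed by a flat hexagon plug, 56 mm tall). Origin: centre of its underside. Bystander, 80 mm or more from the plug's axis.
- ferrule_b: The same ring on the far side of the row. Bystander.

How it is judged:
By the outcome, as a careful person would: the job done as asked, in the order asked, and still so for the second after the job is handed in, with the robot touching nothing.
It also fails if it takes over 35 s, if anything falls off the work surface, if the arm or the gripper's body presses on something with over 40 N, if the wrist force passes 120 N, or if a joint passes its speed limit or range.

## Working session

There is one attempt and no reset: what is moved stays moved. The work goes in short steps, Python scripts to look and compute and a tool call to move; the robot and the scene stay as the last step left them, time stands still between calls to the robot, and variables do not carry over. Pictures are saved under pics/ and viewed, at most 10 in all, crops included, and the job is handed in when it is done.

Besides the shell and the picture viewer there is one more tool, called after "Request:" as name(argument=value, ...) on one line, values as JSON. send_rows: Moves the arm, as the interface text tells. Its arguments: {"type":"object","properties":{"motion":{"type":"string"}},"required":["motion"]}

```bash
mkdir -p pics; ls; cat > h.py <<'E'
import numpy as np, cv2
from workcell import bot, vision, workorder, boxes_of
def snap(n,f,crop=None,s=1):
    im=vision.camera(n)[:,:,::-1].copy()
    cv2.imwrite(f'pics/raw_{f}.png',im)
    if crop: im=im[crop[1]:crop[3],crop[0]:crop[2]]
    cv2.imwrite(f'pics/{f}.png',cv2.resize(im,None,fx=s,fy=s,interpolation=cv2.INTER_CUBIC)); return im
def K(n):
    m=vision.camera_model(n); f=192/np.tan(np.radians(m['fov_y'])/2); return m,f
def ray(n,u,v):
    m,f=K(n); d=np.array([(u-m['cx'])/f,(v-m['cy'])/f]); p=d.copy()
    for _ in range(30): p=d/(1+m['k1']*(p@p))
    T=np.array(m['world_from_camera']); return T[:3,3],T[:3,:3]@np.array([*p,1])
def atz(n,u,v,z):
    o,d=ray(n,u,v); return o+d*(z-o[2])/d[2]
def proj(n,P):
    m,f=K(n); T=np.array(m['world_from_camera']); q=T[:3,:3].T@(np.asarray(P)-T[:3,3]); p=q[:2]/q[2]
    return p*(1+m['k1']*(p@p))*f+[m['cx'],m['cy']]
E
python3 - <<'E'
from h import *
for n in('top','side'):
    snap(n,n+'1',s=1.5)
    print(n,vision.camera_model(n))
    for t in('plug','socket','ferrule_a'):
        print(t,[(round(b['conf'],2),np.round(b['rect'],1).tolist()) for b in boxes_of(n,t)])
print(bot.get_obs())
E
```

```text
pics
top {'fov_y': 55.21015814562999, 'cx': 253.66815190094553, 'cy': 192.68020386084675, 'k1': -0.040532467747258834, 'world_from_camera': array([[ 0.0206763 , -0.99166559,  0.1271686 ,  0.48005167],
       [-0.99976249, -0.0196314 ,  0.00946465,  0.0417299 ],
       [-0.00688927, -0.12733409, -0.99183596,  0.74975885],
       [ 0.        ,  0.        ,  0.        ,  1.        ]])}
plug [(0.77, [251.1, 187.2, 29.5, 27.7])]
socket [(0.8, [252.3, 188.9, 42.1, 60.9])]
ferrule_a [(0.67, [220.2, 147.2, 16.0, 14.3])]
side {'fov_y': 50.64860217937237, 'cx': 257.738074258247, 'cy': 191.5112159964082, 'k1': 0.019254924252394334, 'world_from_camera': array([[ 0.92515791, -0.25214035,  0.28373945,  0.35983497],
       [-0.3795048 , -0.59929845,  0.7048528 , -0.4393634 ],
       [-0.00767722, -0.75978063, -0.65013418,  0.52206682],
       [ 0.        ,  0.        ,  0.        ,  1.        ]])}
plug [(0.93, [266.9, 170.2, 33.1, 37.3])]
socket [(0.67, [268.0, 190.4, 64.2, 45.5])]
ferrule_a [(0.65, [236.7, 229.0, 18.3, 25.0]), (0.55, [296.4, 160.8, 16.4, 18.3])]
{'clock': 0.4, 'joint_pos': array([1.10097541e+00, 2.40740356e-01, 4.81881732e-03, 1.33517157e+00,
       8.03927184e-05, 1.57082327e+00]), 'joint_vel': array([ 2.77324508e-04, -6.71442496e-04,  2.70384994e-03, -3.37835318e-04,
        5.28279796e-05, -2.06012872e-03]), 'tau': array([-1.93079418e-04, -3.71780348e+01,  2.52331227e+01,  5.29645476e-03,
       -1.16744059e-05, -5.15627519e-06]), 'eef_pos': array([0.22630584, 0.44576539, 0.23116701]), 'tool_rot': array([ 2.32769009e-01,  9.72532038e-01, -1.34958269e-04, -7.36288982e-05]), 'ft_force': array([ 0.29376124, -0.22526082,  0.56418632]), 'ft_torque': array([-0.01420062,  0.00443255,  0.04015174]), 'grasp_force': 0.0, 'grip_width': 0.08532799906266099}
```

```bash
python3 - <<'E'
import cv2,numpy as np
a=cv2.imread('pics/raw_top1.png')[135:240,185:320]; b=cv2.imread('pics/raw_side1.png')[130:250,195:345]
cv2.imwrite('pics/c1.png',cv2.resize(a,None,fx=5.5,fy=5.5,interpolation=cv2.INTER_CUBIC))
cv2.imwrite('pics/c2.png',cv2.resize(b,None,fx=5,fy=5,interpolation=cv2.INTER_CUBIC))
E
```

```text
(no output)
```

View pics/top1.png

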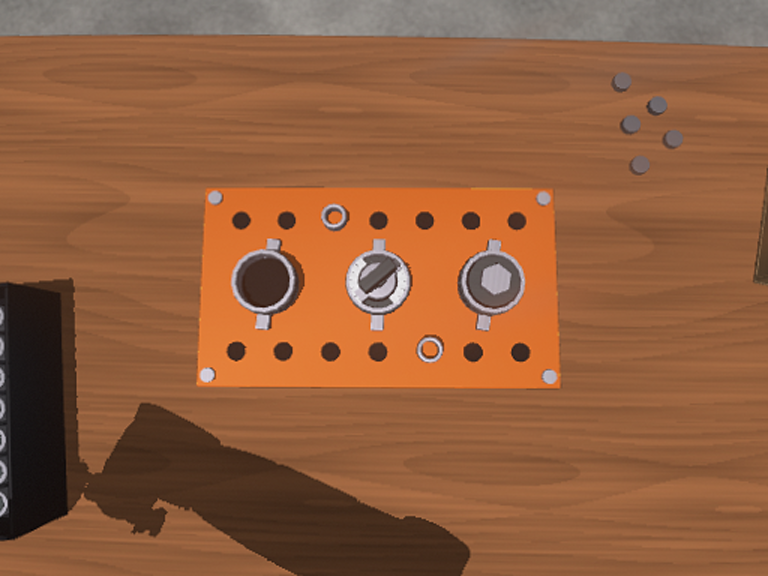

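View pics/c1.png

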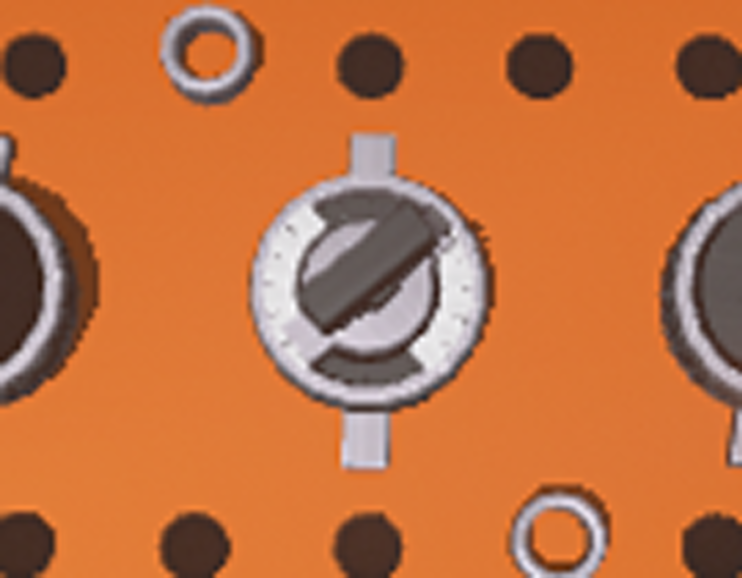

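View pics/c2.png

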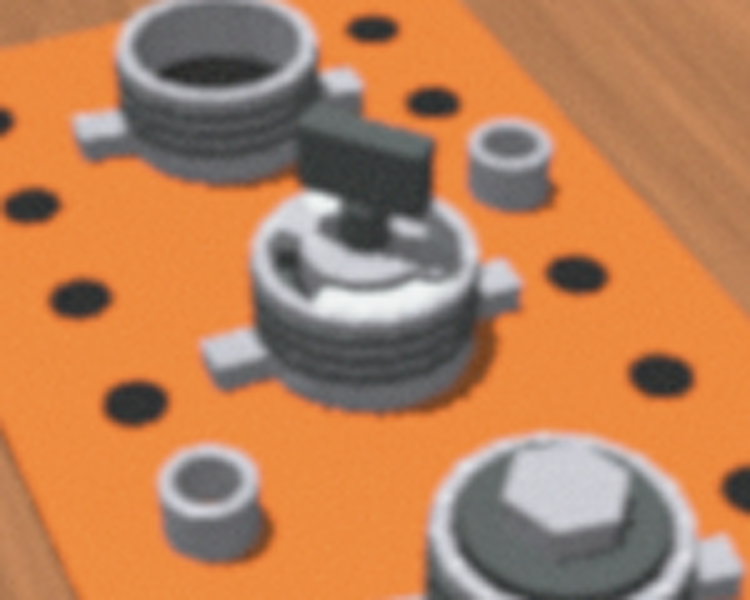

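Top crop: plug on the middle socket at about pixel (252,187), with the ears vertical. The bar runs upper right to lower left, about 50° clockwise of the gaps. The ferrules are at (223,145) and (286,232). In the side view the plug stands upright on the collar.

```bash
cat >> h.py <<'E'
from scipy.optimize import least_squares
E
python3 - <<'E'
from h import *
c=lambda x,y:(185+(x+.5)/5.5-.5,135+(y+.5)/5.5-.5)
s=lambda x,y:(195+(x+.5)/5-.5,130+(y+.5)/5-.5)
# ear outer ends top face, z=.062
e1=atz('top',*c(372,135),.062);e2=atz('top',*c(365,468),.062)
print('ears',e1,e2,(e1+e2)/2,np.linalg.norm(e1-e2),np.degrees(np.arctan2(*(e1-e2)[1::-1])))
P=[atz('top',*c(x,y),.14) for x,y in((405,203),(446,240),(325,334),(300,295))]
print('bar',np.round(P,4))
a=(P[0]+P[1])/2;b=(P[2]+P[3])/2;print((a+b)/2,np.linalg.norm(a-b),np.degrees(np.arctan2(*(a-b)[1::-1])))
a=atz('side',*s(307,122),.14);b=atz('side',*s(433,147),.14);print('side near edge',a,b,np.linalg.norm(a-b),np.degrees(np.arctan2(*(a-b)[1::-1])))
# segment bar: dark grey low-saturation
im=cv2.imread('pics/raw_top1.png');hsv=cv2.cvtColor(im,cv2.COLOR_BGR2HSV)
print('rim',)
E
```

```text
ears [0.63281349 0.05238354 0.062     ] [0.51719964 0.05231671 0.062     ] [0.57500657 0.05235012 0.062     ] 0.11561386504362699 0.03311607942018881
bar [[0.5944 0.0406 0.14  ]
 [0.5831 0.0278 0.14  ]
 [0.5535 0.0642 0.14  ]
 [0.5653 0.0721 0.14  ]]
[0.57406885 0.05117199 0.14      ] 0.04487334510944496 -49.056494323263294
side near edge [0.55953249 0.06262499 0.14      ] [0.59140902 0.03419562 0.14      ] 0.04271231270004704 138.27153533697827
rim
```

Request:
send_rows(motion="-1 -24.4 -9.7 0 0.2; -1 -24.4 -9.7 0 0.2; -1 -24.4 -9.7 0 0.2; -1 -24.4 -9.7 0 0.2; -1 -24.4 -9.7 0 0.2")

```text
clock: 0.9
eef_pos: [0.3927, 0.2568, 0.2316]
tool_rot: [0.328, 0.945, 0.0, 0.0]
ft_force: [1.2, -0.1, 0.7]
grip_width: 0.0855
grasp_force: 0.0
```

Request:
send_rows(motion="-1 -27.1 -4.8 0 0.185; -1 -27.1 -4.8 0 0.185; -1 -27.1 -4.8 0 0.185; -1 -27.1 -4.8 0 0.185; -1 -27.1 -4.8 0 0.185")

```text
clock: 1.4
eef_pos: [0.5587, 0.0695, 0.2314]
tool_rot: [0.415, 0.91, 0.0, 0.0]
ft_force: [0.1, 1.0, -0.1]
grip_width: 0.0853
grasp_force: 0.0
```

Request:
send_rows(motion="-1 0 0 0 0; -1 0 0 0 0; -1 0 0 0 0")

```text
clock: 1.7
eef_pos: [0.5569, 0.0718, 0.2311]
tool_rot: [0.414, 0.91, -0.0, -0.0]
ft_force: [0.2, -0.4, 0.3]
grip_width: 0.0853
grasp_force: 0.0
```

```bash
python3 - <<'E'
from h import *
from scipy.spatial.transform import Rotation as R
o=bot.get_obs();print(o['clock'],o['eef_pos'],o['joint_pos'])
M=R.from_quat(o['tool_rot']).as_matrix();print(np.degrees(np.arctan2(M[1,0],M[0,0])),M[:,2])
d=np.array([.5745,.052,.112])-o['eef_pos'];print(M.T@d)
a=snap('top','t2');b=snap('side','s2')
cv2.imwrite('pics/c3.png',np.hstack([cv2.resize(i[110:260,185:335],(400,400),interpolation=cv2.INTER_CUBIC) for i in(a,b)]))
E
```

```text
1.7 [0.55693891 0.07184095 0.23113405] [1.28102138e-01 3.64721130e-01 1.76133030e-01 1.38310092e+00
 3.36754629e-04 9.82318075e-01]
131.05701108581403 [-9.28399965e-04  2.19951867e-04 -9.99999545e-01]
[-0.02658789  0.0002765   0.11911333]
```

View pics/c3.png

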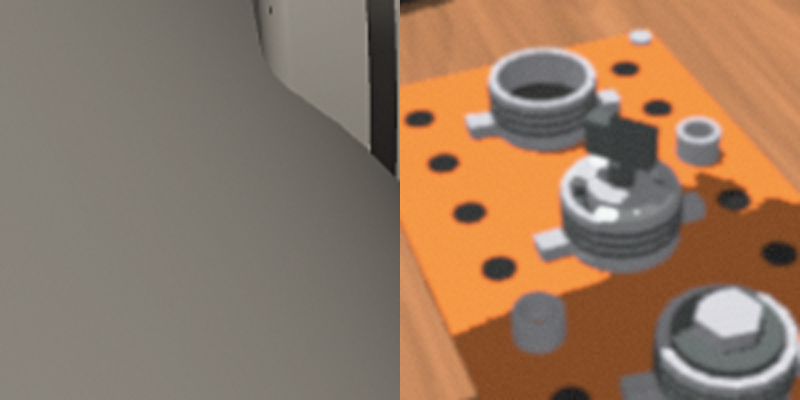

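The arm blocks the top view (left). The side view (right) shows the plug still upright and untouched. I descend now.

Request:
send_rows(motion="-1 -2.7 0 2 0; -1 -2.7 0 6 0; -1 -2.7 0 9 0; -1 -2.7 0 11.5 0; -1 -2.7 0 11.9 0")

```text
clock: 2.3
eef_pos: [0.5721, 0.052, 0.1092]
tool_rot: [0.413, 0.911, -0.002, -0.003]
ft_force: [-0.4, -0.0, -0.4]
grip_width: 0.0856
grasp_force: 0.0
```

Request:
send_rows(motion="-1 0 0 0 0; -1 0 0 0 0")

```text
clock: 2.5
eef_pos: [0.5763, 0.0517, 0.1142]
tool_rot: [0.414, 0.91, 0.001, 0.001]
ft_force: [0.5, -0.1, -0.7]
grip_width: 0.0853
grasp_force: 0.0
```

```bash
python3 - <<'E'
from h import *
o=bot.get_obs();print(o['clock'],o['eef_pos'],o['ft_force'])
b=snap('side','s3')
cv2.imwrite('pics/c4.png',cv2.resize(b[90:240,185:345],(800,600*1),interpolation=cv2.INTER_CUBIC))
E
```

```text
2.5 [0.57631969 0.05168286 0.11415662] [ 0.48298087 -0.08448331 -0.68901884]
```

View pics/c4.png

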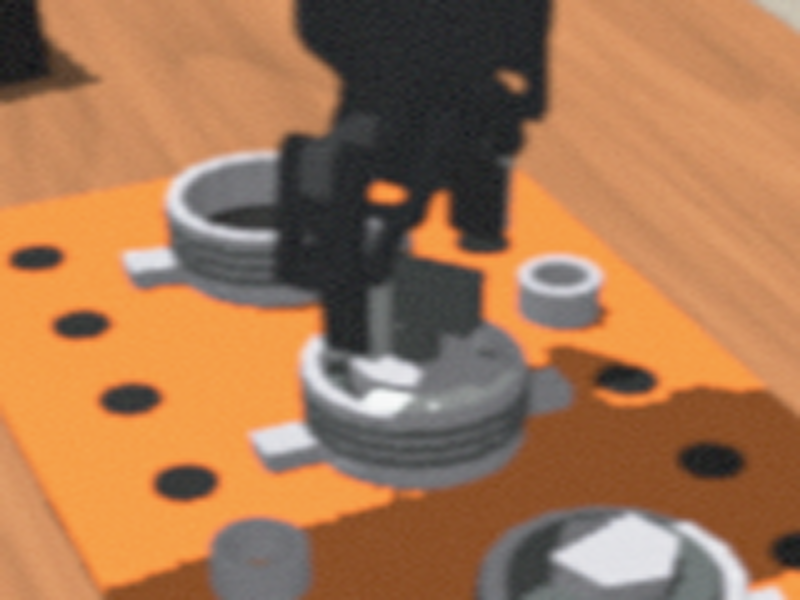

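The fingers straddle the bar at about (400,300) in the crop and clear the collar. Next I close the gripper.

Request:
send_rows(motion="0.3 0 0 0 0; 0.5 0 0 0 0; 0.6 0 0 0 0; 0.7 0 0 0 0; 1 0 0 0 0")

```text
clock: 3.05
eef_pos: [0.576, 0.0512, 0.1128]
tool_rot: [0.414, 0.91, 0.001, 0.001]
ft_force: [-6.3, -8.1, 0.8]
grip_width: 0.0128
grasp_force: 61.7
```

Request:
send_rows(motion="1 0 0 0 0; 1 0 0 0 0; 1 0 0 0 0; 1 0 0 0 0")

```text
clock: 3.45
eef_pos: [0.5759, 0.0512, 0.1126]
tool_rot: [0.414, 0.91, 0.0, 0.001]
ft_force: [0.9, 1.6, 1.4]
grip_width: 0.0131
grasp_force: 61.7
```

```bash
python3 - <<'E'
from h import *
o=bot.get_obs();print({k:np.round(v,4) for k,v in o.items() if k not in('joint_vel','tau')})
b=snap('side','s4')
cv2.imwrite('pics/c5.png',cv2.resize(b[90:240,185:345],(640,600*1),interpolation=cv2.INTER_CUBIC))
E
```

```text
{'clock': np.float64(3.45), 'joint_pos': array([8.8400e-02, 4.6680e-01, 1.5000e-02, 1.1177e+00, 3.0000e-04,
       9.4310e-01]), 'eef_pos': array([0.5759, 0.0512, 0.1126]), 'tool_rot': array([4.144e-01, 9.101e-01, 5.000e-04, 5.000e-04]), 'ft_force': array([0.9277, 1.6446, 1.4058]), 'ft_torque': array([ 0.3412, -0.4291, -0.0065]), 'grasp_force': np.float64(61.6552), 'grip_width': np.float64(0.0131)}
```

View pics/c5.png

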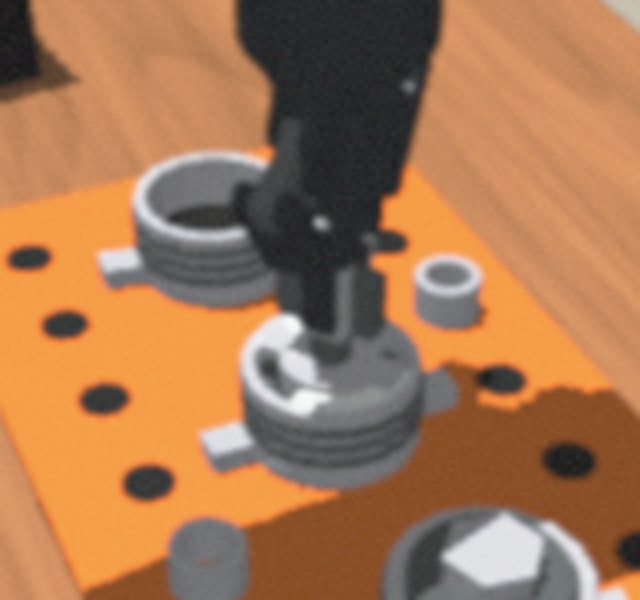

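Request:
send_rows(motion="1 0 0 0 -0.14; 1 0 0 0 -0.28; 1 0 0 0 -0.42; 1 0 0 0 -0.52; 1 0 0 0 -0.52")

```text
clock: 4.0
eef_pos: [0.5758, 0.0519, 0.1125]
tool_rot: [0.166, 0.986, 0.001, 0.0]
ft_force: [1.8, 4.3, 0.4]
grip_width: 0.0131
grasp_force: 61.6
```

Request:
send_rows(motion="1 0 0 0 -0.14; 1 0 0 0 -0.28; 1 0 0 0 -0.335; 1 0 0 0 -0.335; 1 0 0 0 -0.335")

```text
clock: 4.5
eef_pos: [0.5759, 0.0526, 0.112]
tool_rot: [0.001, 1.0, 0.002, 0.0]
ft_force: [4.1, 5.8, -2.2]
grip_width: 0.0128
grasp_force: 61.2
```

```bash
python3 - <<'E'
from h import *
o=bot.get_obs();print({k:np.round(v,4) for k,v in o.items() if k not in('joint_vel','tau')})
b=snap('side','s5')
cv2.imwrite('pics/c6.png',cv2.resize(b[120:230,205:325],(654,600),interpolation=cv2.INTER_CUBIC))
E
```

```text
{'clock': np.float64(4.5), 'joint_pos': array([0.0894, 0.4677, 0.0147, 1.1166, 0.0031, 0.0907]), 'eef_pos': array([0.5759, 0.0526, 0.112 ]), 'tool_rot': array([7.0e-04, 1.0e+00, 1.6e-03, 4.0e-04]), 'ft_force': array([ 4.0852,  5.7645, -2.1531]), 'ft_torque': array([ 1.4512, -0.8238, -0.0166]), 'grasp_force': np.float64(61.1711), 'grip_width': np.float64(0.0128)}
```

View pics/c6.png

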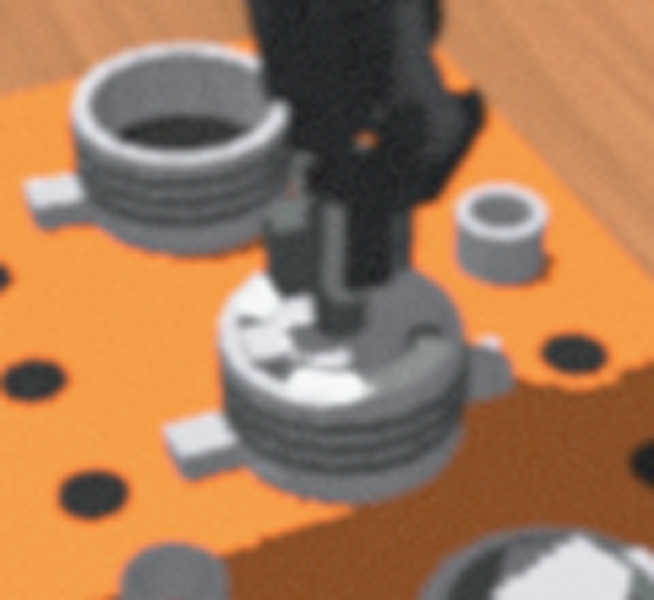

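The bar now lines up with the ears, with the lug visible at the gap near (265,340). I lower in small steps and ease 1 mm toward +y.

Request:
send_rows(motion="1 0 0.1 0 0; 1 0 0.1 0.2 0; 1 0 0.1 0.4 0; 1 0 0.1 0.4 0")

```text
clock: 4.95
eef_pos: [0.5765, 0.0522, 0.1082]
tool_rot: [0.001, 1.0, 0.0, 0.001]
ft_force: [5.5, 3.2, -2.0]
grip_width: 0.0132
grasp_force: 61.4
```

Request:
send_rows(motion="1 -0.05 0 0.2 0; 1 -0.05 0 0.4 0; 1 -0.05 0 0.6 0; 1 -0.05 0 0.8 0; 1 -0.05 0 0.8 0")

```text
clock: 5.45
eef_pos: [0.5767, 0.0521, 0.1007]
tool_rot: [0.0, 1.0, 0.0, 0.001]
ft_force: [4.0, 3.2, 1.7]
grip_width: 0.0127
grasp_force: 61.5
```

Request:
send_rows(motion="1 0 0 0 0; 1 0 0 0 0")

```text
clock: 5.65
eef_pos: [0.5767, 0.0521, 0.1007]
tool_rot: [0.0, 1.0, 0.0, 0.001]
ft_force: [3.8, 3.1, 2.3]
grip_width: 0.0131
grasp_force: 61.5
```

Request:
send_rows(motion="1 0 0 0.02 0.14; 1 0 0 0.04 0.28; 1 0 0 0.06 0.42; 1 0 0 0.08 0.5; 1 0 0 0.08 0.5")

```text
clock: 6.15
eef_pos: [0.5767, 0.0511, 0.1002]
tool_rot: [0.248, 0.969, -0.0, 0.001]
ft_force: [3.7, 0.4, 3.9]
grip_width: 0.0129
grasp_force: 61.9
```

```bash
python3 - <<'E'
from h import *
o=bot.get_obs();print({k:np.round(v,4) for k,v in o.items() if k not in('joint_vel','tau')})
b=snap('side','s6')
cv2.imwrite('pics/c7.png',cv2.resize(b[120:230,205:325],(654,600),interpolation=cv2.INTER_CUBIC))
E
```

```text
{'clock': np.float64(6.15), 'joint_pos': array([ 8.9200e-02,  4.7870e-01, -8.0000e-04,  1.0894e+00, -1.5000e-03,
        5.9020e-01]), 'eef_pos': array([0.5767, 0.0511, 0.1002]), 'tool_rot': array([ 2.479e-01,  9.688e-01, -4.000e-04,  1.100e-03]), 'ft_force': array([3.6861, 0.3963, 3.9232]), 'ft_torque': array([ 0.149 , -0.7377, -0.0142]), 'grasp_force': np.float64(61.9389), 'grip_width': np.float64(0.0129)}
```

View pics/c7.png

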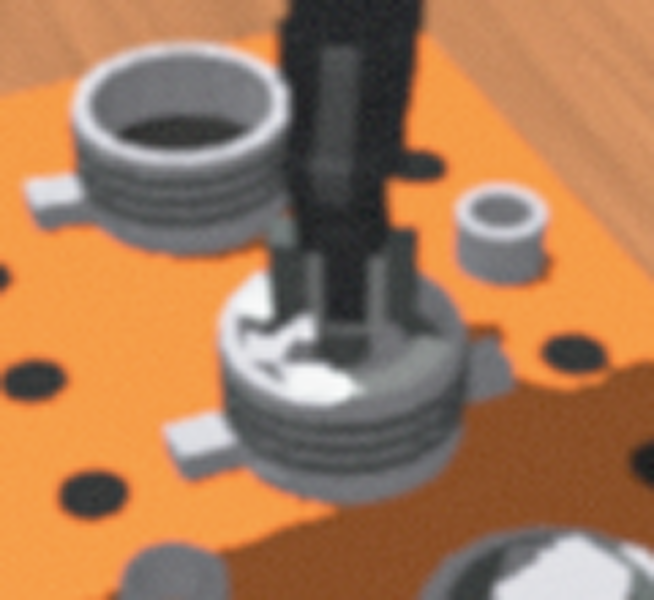

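The plug sits low in the socket and turns freely. I continue to the stop.

Request:
send_rows(motion="1 0 0 0.02 0.14; 1 0 0 0.05 0.28; 1 0 0 0.07 0.42; 1 0 0 0.1 0.56; 1 0 0 0.11 0.66")

```text
clock: 6.7
eef_pos: [0.5751, 0.0505, 0.0988]
tool_rot: [0.55, 0.835, -0.001, 0.0]
ft_force: [0.9, -1.8, 5.8]
grip_width: 0.0125
grasp_force: 62.4
```

Request:
send_rows(motion="1 0 0 0 0.05; 1 0 0 0 0.1; 1 0 0 0 0.1")

```text
clock: 7.0
eef_pos: [0.5764, 0.0507, 0.0988]
tool_rot: [0.589, 0.808, -0.001, 0.001]
ft_force: [4.9, -3.4, 3.7]
grip_width: 0.0132
grasp_force: 62.0
```

```bash
python3 - <<'E'
from h import *
o=bot.get_obs();print({k:np.round(v,4) for k,v in o.items() if k not in('joint_vel','tau')})
q=o['tool_rot'];print(180-2*np.degrees(np.arctan2(q[0],q[1])))
E
```

```text
{'clock': np.float64(7.0), 'joint_pos': array([ 0.089 ,  0.48  , -0.0028,  1.0869, -0.0026,  1.3481]), 'eef_pos': array([0.5764, 0.0507, 0.0988]), 'tool_rot': array([ 5.888e-01,  8.083e-01, -6.000e-04,  1.300e-03]), 'ft_force': array([ 4.8828, -3.4325,  3.7378]), 'ft_torque': array([-0.5147, -0.9418,  0.1892]), 'grasp_force': np.float64(61.9523), 'grip_width': np.float64(0.0132)}
107.86274706295153
```

Request:
send_rows(motion="1 0 0 0 0.04; 1 0 0 0 0.08; 1 0 0 0 0.08; 1 0 0 0 0.08")

```text
clock: 7.4
eef_pos: [0.5764, 0.0507, 0.0989]
tool_rot: [0.619, 0.786, -0.001, 0.001]
ft_force: [4.1, -4.6, 4.5]
grip_width: 0.0128
grasp_force: 69.4
```

```bash
python3 - <<'E'
from h import *
o=bot.get_obs();print(o['clock'],o['ft_torque'],o['ft_force'],o['joint_pos'][5])
q=o['tool_rot'];print(180-2*np.degrees(np.arctan2(q[0],q[1])))
E
```

```text
7.4 [-0.74846481 -0.83753535  1.49339583] [ 4.11353536 -4.57362981  4.47773055] 1.423968725458632
103.53524324100496
```

The torque rises to 1.5 N m, so the plug is at the stop. I release and retreat upward.

Request:
send_rows(motion="0.6 0 0 0 0; 0.3 0 0 0 0; 0 0 0 0 0; -1 0 0 0 0; -1 0 0 0 0")

```text
clock: 7.9
eef_pos: [0.575, 0.0519, 0.0978]
tool_rot: [0.621, 0.784, -0.001, -0.001]
ft_force: [0.1, 1.0, -0.3]
grip_width: 0.07
grasp_force: 0.0
```

Request:
send_rows(motion="-1 0 0 0 0; -1 0 0 -2 0; -1 0 0 -6 0; -1 0 0 -10 0; -1 0 0 -13 0")

```text
clock: 8.4
eef_pos: [0.5763, 0.052, 0.231]
tool_rot: [0.621, 0.784, 0.001, 0.001]
ft_force: [1.8, 0.2, -0.2]
grip_width: 0.0854
grasp_force: 0.0
```

Request:
send_rows(motion="-1 15 -20 0 0; -1 15 -20 0 0; -1 15 -20 0 0; -1 15 -20 0 0; -1 15 -20 0 0")

```text
clock: 8.9
eef_pos: [0.3448, 0.1525, 0.2284]
tool_rot: [0.621, 0.784, 0.0, -0.0]
ft_force: [-0.1, 0.8, 0.6]
grip_width: 0.0855
grasp_force: 0.0
```

Request:
send_rows(motion="-1 0 0 0 0; -1 0 0 0 0; -1 0 0 0 0")

```text
clock: 9.2
eef_pos: [0.3478, 0.1522, 0.2288]
tool_rot: [0.621, 0.784, 0.001, 0.001]
ft_force: [0.5, -0.1, 0.1]
grip_width: 0.0852
grasp_force: 0.0
```

```bash
python3 - <<'E'
from h import *
a=snap('top','t7');b=snap('side','s7')
cv2.imwrite('pics/c8.png',np.hstack([cv2.resize(i[y:y+120,x:x+120],(400,400),interpolation=cv2.INTER_CUBIC) for i,x,y in((a,190,130),(b,205,120))]))
E
```

```text
(no output)
```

View pics/c8.png

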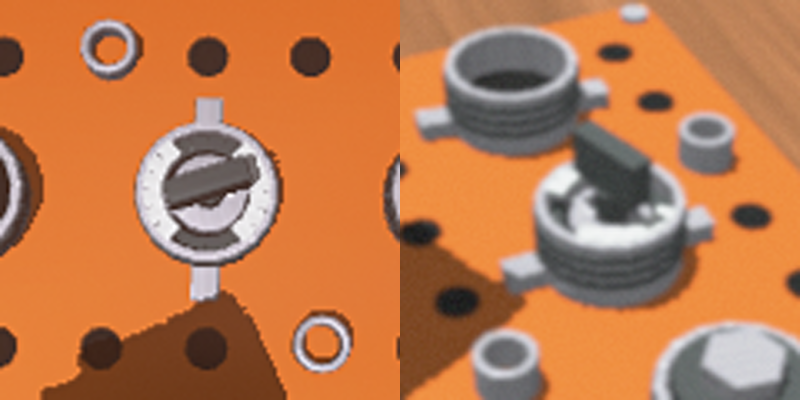

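The bar sits low and about 72° clockwise of the gaps. It is at the stop, the ferrules haven't moved and the arm is clear.

```bash
python3 -c "
from workcell import workorder; print(workorder.job_done())"
```

```text
the job is handed in; nothing more can be done
None
```

The plug was turned back until it dropped into the socket, turned clockwise to its stop and released; the ferrules stayed where they were, and the job was handed in at about 9 s.

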